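# Gauge an axle bolt in a tapered slot and leave the reading on the cursor

## Robot

A 7-joint arm with a two-finger parallel gripper is mounted at the origin on the work surface. World frame = base frame: x ahead of the robot, y to its left, z up, the work surface at z = 0. Lengths are in m, angles in rad, forces in N, time in s.
With the tool pointing down it reaches from about 0.4 to 0.85 m from the base axis. Payload 4.5 kg.
Tool frame: the origin (TCP) lies at the very end of the fingers, on their centre line; the grasp point (between the pads) lies 19 mm behind it; z points along the fingers, y is the line along which they close (so a half turn about z gives the same grasp; the last joint's range is limited). The gripper opens to 88 mm and grips with 3 to 60 N. Pads are 18 mm wide; open, the fingers measure 123 mm over their backs; the gripper's body (75 mm by 187 mm) begins 45 mm behind the grasp point.
Start: joints at [-1.207, 0.689, -0.195, 1.565, 0.157, 0.902, -0.215], TCP at [0.202, 0.591, 0.239] pointing down, gripper open.
Joint ranges: [-3.01, 3.01], [-0.46, 2.08], [-1.47, 1.51], [0.13, 2.56], [-1, 4.14], [0.04, 2.09], [-2.66, 2.66]. Speed limits (rad/s): [2.57, 2.57, 3.14, 3.14, 3.14, 3.14, 3.14].

## Interface

Orientations are given as a unit quaternion [x, y, z, w].
In Python, from plant import r gives the robot as it stands. The module is installed in compiled form; this text tells all that it offers.
- The arm moves only by the tool step_arm, never from a script. Its argument "increments" is a list of rows, each a list of 2 entries, a list of its own where there are three numbers: the shift along the world's x, y, z in cm, then the turn, a rotation vector about the world's x, y, z in degrees. A call has exactly 10 rows; each row shifts and turns the commanded pose from where the row before left it; what a row does not reach is not made up. A row lasts 1/10 s, in which the tool goes at most 50 mm and 8.59 degrees, less where a joint would pass 70% of its speed; a pose out of reach is approached as far as the arm can. A call is refused whole if a number of a shift passes 5 or a number of a turn 8.59, either way. A call with a gripper value outside its range is refused whole. "fingers" is the opening, from 0 (shut) to 1 (fully open), set as the call begins (left out, the last holds). The fingers move at their own pace and stop on an object; "grip_force" is the grip in N (left out, the last holds). Time passes only in rows, so rows that do not move let the fingers close, or fill a call up. It gives the time, the measured TCP pose, the force, the opening and the grip force at its end, in the units of the state.
- r.get_state(): the state, without advancing time (a new reading comes with each control period).
- r.snapshot(name): name is "scene" or "top"; returns (picture, depth): 384x512x3 uint8, red, green, blue; 384x512 float32, m along the optical axis (not along the pixel's ray), 0 where there is no reading.
- r.calibration(name): a dict with "fov_y" (degrees; the focal length in pixels is half the picture's height over the tangent of half this angle, whatever the lens; pixels are square), "cx", "cy" (the principal point, pixels), "R" (3x3) and "t" (3): a world point X has camera coordinates R X + t. Camera axes: x right, y down, z forward; pixel columns grow to the right and rows downward; lengths in m; the calibration is good to about 2 mm. A picture is of the moment at which its call begins. calibration takes no time and is no camera call.
- r.finish_job(): hands the job in; it is judged then, once.
The state is a dict: "clock": time; "q": joint angles; "qd": joint speeds; "joint_torque": joint torques, N m; "tool_pos": TCP position; "eef_rot": TCP orientation; "contact_force": force on the tool from outside, world axes, zero at the start; "moment": the same for the moment, N m; "opening": opening from 0.0 (shut) to 1.0 (fully open); "finger_force": force on a finger pad.
Only numpy, scipy, OpenCV 4.12 (cv2) and the standard library are available. Lean on these libraries where they do the work, as an engineer would, in place of code of your own. Each camera call takes 0.05 s, during which the arm holds its last target. There are 200 camera calls.

## Task

Gauge the axle bolt that stands alone in the small wooden block: take it out and slide it upright along the tapered slot of the gauge, from the wide end, until it wedges snugly between the fence and the slanted jaw under a firm but gentle push of about 10 N (never force the gauge). Its shank, not the fingers, has to push the brass cursor ahead of it, so that the cursor is left showing where the bolt stopped. Then draw the bolt back out and stand it in the hole of its block again, leaving the two other bolts, the nut, the washer and the tools lying around undisturbed.

Things in the scene. Friction and masses are not known exactly. Their poses are not given: they have to be found in the camera images.
- bolt_a_mid (a point): Steel axle bolt, one of three alike but for their thickness, own z up; point half-way up its axis, 36 mm above its foot. Round shank 50 mm long, somewhere from 14 to 18 mm thick; on top a hexagonal head 22 mm tall, 24 mm across flats, its middle 25 mm above this point: grip there. One pair of flats faces along its own x, the others every 60 degrees. 0.11 to 0.22 kg.
- bolt_b_mid (a point): Another of the three axle bolts, of the same shape and size but for its unknown shank thickness (see bolt_a_mid); point half-way up its axis. Which of the three stands in which hole differs every time.
- bolt_c_mid (a point): Another of the three axle bolts, of the same shape and size but for its unknown shank thickness (see bolt_a_mid); point half-way up its axis. Which of the three stands in which hole differs every time.
- block: Small fixed wooden block, 64 x 64 mm, 45 mm tall, one upright round hole 21 mm wide and 35 mm deep in the middle of its top, in which the bolt to be gauged stands: its foot 10 mm above the bench, its head beginning 15 mm above the block. Origin at the centre of the underside, sides along x and y.
- rack: Long fixed wooden block, 130 mm (x) by 64 mm, 45 mm tall, with two such holes at x = -32 and +32 mm, in which the two other bolts stand; leave these alone. Origin at the centre of the underside.
- gauge: Fixed taper gauge: steel plate 220 mm (x) by 110 mm (y -42 to +68), top 10 mm above the bench; on it a straight aluminium fence, x -100 to +90 mm, 20 mm thick, up to 35 mm above the bench. Origin on the bench, mid-length, below the fence's slot-side face: that face is the plane y = 0, the slot is at y > 0, wide end at -x, narrowing towards +x. The plate is bare before the wide end.
- jaw: Slanted aluminium jaw fixed on the plate opposite the fence, 112 mm long, 18 mm thick, as high as the fence. Axes as the gauge's; origin on the plate's top, in the fence's face plane, at the jaw's mid-length. The slot is about 28 mm wide at x = -55 mm and 6 mm at x = +55 mm, 1 mm less per 5 mm. Where along the gauge it is bolted differs every time, by up to 18 mm either way.
- cursor (a joint): Travel in m of the brass cursor along the fence towards the slot's narrow end (gauge +x). At 0 its leading face is at x = -45 mm of the gauge. It slides with about 1.2 N of friction, stays where it is left, and is not hindered by the jaw.
- cursor_face (a point): Middle of the cursor's leading face (towards the slot's wide end), which the shank pushes: a brass tongue in the slot 9 mm wide (gauge y 0.5 to 9.5 mm), 13 to 39 mm above the bench, 10 mm long; its saddle lies on the fence.
- nut: Loose hexagonal nut lying on the bench, 24 mm across, 12 mm tall, between the block and the gauge; leave alone.
- washer: Loose washer 34 mm across, 4 mm thick, lying between the block and the gauge; leave alone.
- wrench: Loose wrench lying at the left side of the bench; leave alone.
- screwdriver: Loose screwdriver lying on the far side of the bench; leave alone.
- old_bolt: Old thin dark bolt lying at the back middle, about 70 mm long; leave alone.
Mind the look-alikes: they are no part of the job. Leave any blue or turquoise look-alike of the block alone.

How it is judged:
By the outcome, as a careful person would: the job done as asked, in the order asked, and still so for the second after the job is handed in, with the robot touching nothing.
It also fails if it takes over 72 s, if anything falls off the work surface, if the arm or the gripper's body presses on something with over 40 N, if the wrist force passes 120 N, or if a joint passes its speed limit or range.

## Working session

There is one attempt and no reset: what is moved stays moved. The work goes in short steps, Python scripts to look and compute and a tool call to move; the robot and the scene stay as the last step left them, time stands still between calls to the robot, and variables do not carry over. Pictures are saved under pics/ and viewed, at most 11 in all, crops included, and the job is handed in when it is done.

Besides the shell and the picture viewer there is one more tool, called as name(argument=value, ...) on one line, values as JSON. step_arm: Moves the arm, as the interface text tells. Its arguments: {"type":"object","properties":{"increments":{"type":"array","items":{"type":"array"}},"fingers":{"type":"number"},"grip_force":{"type":"number"}},"required":["increments"]}

```bash
mkdir -p pics; cat > h.py <<'E'
import numpy as np, cv2
from plant import r
def snap(n,f):
    p,d=r.snapshot(n); cv2.imwrite(f'pics/{f}.png',p[:,:,::-1]); np.save(f'pics/{f}.npy',d); return p,d
def world(n,d):
    c=r.calibration(n); f=192/np.tan(np.radians(c['fov_y']/2)); v,u=np.mgrid[:384,:512]
    P=np.stack([(u-c['cx'])/f*d,(v-c['cy'])/f*d,d],-1); return (P-c['t'])@np.array(c['R'])
E
python3 - <<'E'
from h import *
for n in ['scene','top']:
    p,d=snap(n,n+'0'); c=r.calibration(n); print(n,c)
s=r.get_state(); print({k:np.round(v,3) for k,v in s.items()})
a=cv2.imread('pics/top0.png'); cv2.imwrite('pics/top0b.png',cv2.resize(a,(800,600),interpolation=cv2.INTER_CUBIC))
E
```

```text
scene {'fov_y': 50.6278525945499, 'cx': 259.8645702074212, 'cy': 193.2696282648059, 'R': array([[-0.34988139,  0.93670858, -0.01265103],
       [ 0.64799164,  0.23224241, -0.72537597],
       [-0.67652779, -0.26199332, -0.68823663]]), 't': array([ 0.17922487, -0.29265975,  1.33934273])}
top {'fov_y': 55.32581156191985, 'cx': 251.09814857268853, 'cy': 198.79747551912396, 'R': array([[-0.02949037, -0.99952408,  0.00905176],
       [-0.99293238,  0.028252  , -0.11526976],
       [ 0.11495917, -0.01238713, -0.99329298]]), 't': array([0.01522219, 0.56007437, 0.94344022])}
{'clock': np.float64(0.1), 'q': array([-1.207,  0.69 , -0.195,  1.566,  0.157,  0.902, -0.215]), 'qd': array([-0.   , -0.003, -0.001, -0.002, -0.001, -0.001, -0.   ]), 'joint_torque': array([-3.0000e-03, -5.2850e+01, -1.2720e+00, -1.5384e+01, -5.3000e-02,
        2.0000e-03,  0.0000e+00]), 'tool_pos': array([0.202, 0.591, 0.238]), 'eef_rot': array([ 0.164,  0.986, -0.001, -0.   ]), 'contact_force': array([-0.831,  0.051, -0.411]), 'moment': array([-0.021, -0.02 ,  0.021]), 'finger_force': np.float64(0.0), 'opening': np.float64(1.002)}
```

View pics/top0b.png

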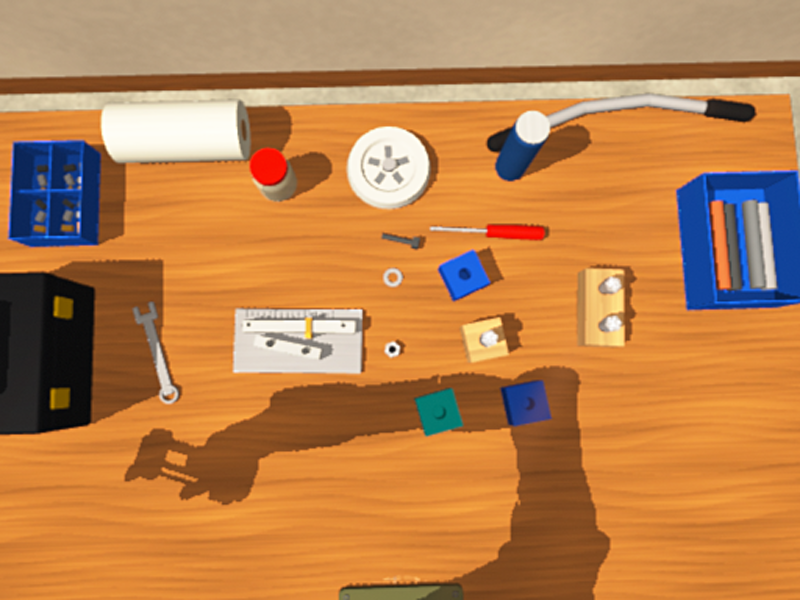

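View pics/scene0.png

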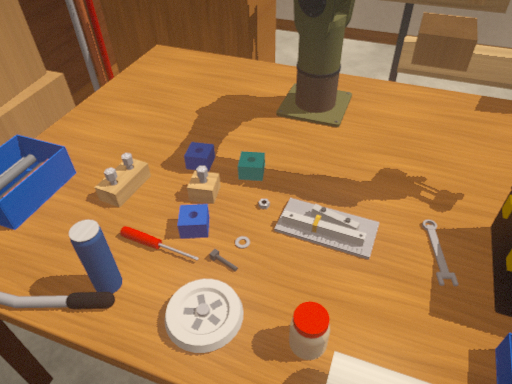

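The top view (800x600) shows the lone bolt's block at (487,340), the rack at (603,307), the gauge at (298,340) with the cursor at (309,327), the nut at (393,349) and the washer at (393,277). The gauge's wide end faces the block, to the right in the image.

```bash
python3 - <<'E'
from h import *
a=cv2.imread('pics/top0.png'); b=cv2.imread('pics/scene0.png')
g=cv2.resize(a[190:245,140:240],(800,440),interpolation=cv2.INTER_CUBIC)
k=cv2.resize(a[195:240,285:345],(400,300),interpolation=cv2.INTER_CUBIC) # x6.667
k2=cv2.resize(b[155:210,175:230],(400,400),interpolation=cv2.INTER_CUBIC)[:300]
cv2.imwrite('pics/c0.png',g); 
cv2.imwrite('pics/c1.png',np.hstack([k,k2]))
# world-based fits
for n in ['top','scene']:
    d=np.load(f'pics/{n}0.npy'); W=world(n,d); z=W[...,2]; ok=d>0
    np.save(f'pics/W{n}.npy',W)
    if n=='top':
        x0,y0=W[215,305][:2],0
        print('blk',W[217,311],'gauge',W[218,190])
        def rect(m,lbl):
            P=W[m][:,:2].astype(np.float32); rr=cv2.minAreaRect(P); print(n,lbl,len(P),rr, 'medz',np.median(z[m]))
        roi=np.zeros_like(ok); roi[190:245,140:240]=1
        rect(roi&ok&(z>.005)&(z<.018),'plate'); rect(roi&ok&(z>.029),'fence+jaw')
        roi=np.zeros_like(ok); roi[198:235,290:335]=1
        rect(roi&ok&(z>.038)&(z<.055),'block'); rect(roi&ok&(z>.07),'head')
        m=roi&ok&(z>.07); print(W[m].mean(0), z[m].max())
        print('bench z',np.median(z[250:260,200:300]))
E
```

```text
blk [ 0.50428382 -0.15012113  0.07973951] gauge [0.5154519  0.16579807 0.0077605 ]
top plate 2399 ((0.5216938853263855, 0.1635778844356537), (0.24673978984355927, 0.11871824413537979), 87.36231231689453) medz 0.01005265481331524
top fence+jaw 849 ((0.520641028881073, 0.15930122137069702), (0.1886119246482849, 0.0674232766032219), 84.53949737548828) medz 0.0352874845442568
top block 509 ((0.5069592595100403, -0.15536479651927948), (0.06408639997243881, 0.06449929624795914), 10.109667778015137) medz 0.04497549079856357
top head 87 ((0.5070054531097412, -0.15535691380500793), (0.02492450922727585, 0.023936083540320396), 45.01958465576172) medz 0.08216005361524902
[ 0.50670213 -0.15473419  0.08156061] 0.08571010543664886
bench z 0.000567900248446891
```

View pics/c0.png

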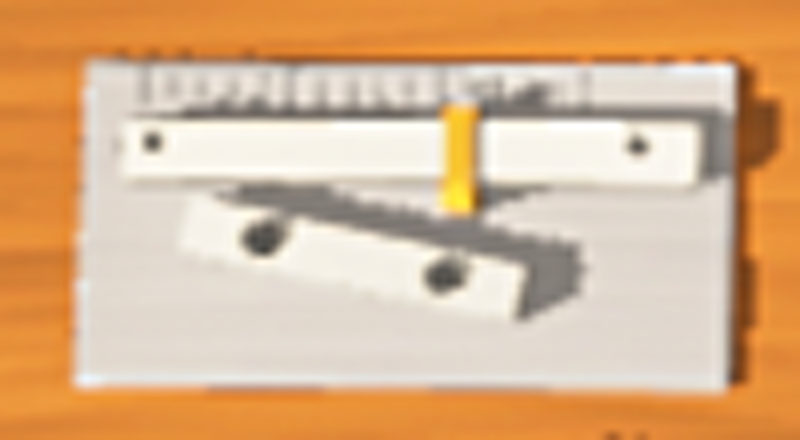

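View pics/c1.png

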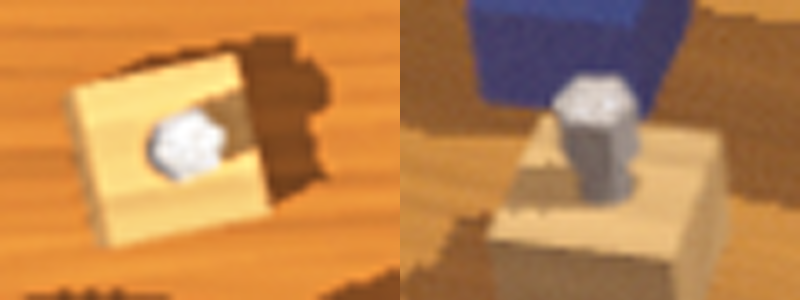

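c0 (8x, offset 140,190) shows the plate corners at (87,63), (740,65), (730,390) and (75,385). The fence's slot edge runs (122,183)-(697,187), the jaw's inner edge (195,190)-(527,262), and the cursor spans x 441-478. c1 shows the bolt's head, but its hex orientation needs a closer zoom.

```bash
cat >> h.py <<'E'
def atz(n,u,v,z):
    c=r.calibration(n); f=192/np.tan(np.radians(c['fov_y']/2)); R=np.array(c['R'])
    ray=R.T@np.array([(u-c['cx'])/f,(v-c['cy'])/f,1]); o=-R.T@c['t']; return o+ray*(z-o[2])/ray[2]
def pix(n,X):
    c=r.calibration(n); f=192/np.tan(np.radians(c['fov_y']/2)); p=np.array(X)@np.array(c['R']).T+c['t']
    return np.stack([p[...,0]/p[...,2]*f+c['cx'],p[...,1]/p[...,2]*f+c['cy']],-1)
E
python3 - <<'E'
from h import *
C=lambda x,y,z: atz('top',140+(x+.5)/8-.5,190+(y+.5)/8-.5,z)
for nm,z,L in [('plate',.01,[(87,63),(740,65),(730,390),(75,385)]),('fence',.035,[(123,120),(700,120),(697,187),(122,183)]),('jaw',.035,[(195,190),(527,262),(518,320),(180,248)]),('cur',.045,[(441,105),(478,107),(475,213),(440,210)])]:
    print(nm,np.round([C(x,y,z) for x,y in L],4)[:,:2].tolist())
b=cv2.imread('pics/scene0.png'); a=cv2.imread('pics/top0.png')
k=cv2.resize(b[160:205,183:223],(533,600),interpolation=cv2.INTER_CUBIC)
t=cv2.resize(a[210:226,302:318],(266,266),interpolation=cv2.INTER_CUBIC)
# overlay candidates small: hex at yaw guesses
o=np.zeros((600,800,3),np.uint8); o[:,:533]=k; o[:266,533:799]=t
cv2.imwrite('pics/c2.png',o)
W=np.load('pics/Wscene.npy'); z=W[...,2]; m=np.zeros(z.shape,bool); m[160:185,190:220]=1
m1=m&(z>.079)&(z<.086); P=W[m1]; print('scene head top',len(P),P.mean(0),(P.max(0)+P.min(0))/2,np.ptp(P,0))
m2=m&(z>.062)&(z<.078); P=W[m2]; print('side',len(P))
# normals of the sides from xy: distribution of distance from centre vs angle
c=np.array([.5068,-.155]); q=P[:,:2]-c
A=np.degrees(np.arctan2(q[:,1],q[:,0])); Rr=np.hypot(*q.T)
for lo in range(-180,180,10):
    s=(A>=lo)&(A<lo+10)
    if s.sum()>2: print(lo,s.sum(),Rr[s].mean().round(4))
E
```

```text
plate [[0.5744, 0.2723], [0.5674, 0.0505], [0.4574, 0.0564], [0.4656, 0.2761]]
fence [[0.5519, 0.2538], [0.5464, 0.0632], [0.5242, 0.0646], [0.531, 0.2541]]
jaw [[0.528, 0.2301], [0.5011, 0.1211], [0.4821, 0.1243], [0.509, 0.235]]
cur [[0.5528, 0.1473], [0.5518, 0.1352], [0.517, 0.1367], [0.5183, 0.148]]
scene head top 65 [ 0.50788555 -0.15246621  0.08138808] [ 0.50749432 -0.15278269  0.0816796 ] [0.02653503 0.02292935 0.00531065]
side 54
-40 3 0.0103
0 7 0.0119
10 3 0.0116
20 3 0.0124
30 3 0.0117
40 7 0.013
50 4 0.0142
60 4 0.0133
70 3 0.0138
80 4 0.0132
90 4 0.014
```

View pics/c2.png

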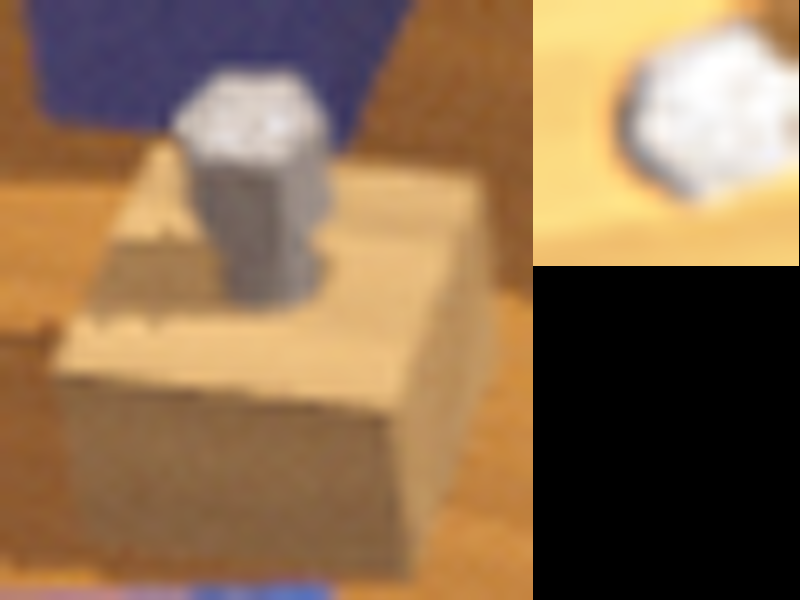

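c2 (13.33x, offset 183,160) shows the hex top's vertices at about (175,125), (215,72), (297,70), (330,110), (285,165) and (200,160). I'll fit the yaw from these.

```bash
python3 - <<'E'
from h import *
V=np.array([atz('scene',183+(x+.5)/13.333-.5,160+(y+.5)/13.333-.5,.082)[:2] for x,y in [(175,125),(215,72),(297,70),(330,110),(285,165),(200,160)]])
c=V.mean(0); q=V-c; a=np.degrees(np.arctan2(q[:,1],q[:,0])); print(c,a.round(1),np.hypot(*q.T).round(4))
print('vertex yaw mod60', np.degrees(np.angle(np.exp(6j*np.radians(a)).mean())/6), 'flat normals = +30')
W=np.load('pics/Wtop.npy'); 
for n in['top','scene']:
    p=cv2.imread(f'pics/{n}0.png').astype(int); W=np.load(f'pics/W{n}.npy')
    m=(p[...,2]>150)&(p[...,0]<110)&(p[...,1]>140); 
    m&=(abs(W[...,0]-.53)<.05)&(abs(W[...,1]-.16)<.1)&(W[...,2]>.02)
    P=W[m]; print(n,len(P),P.min(0).round(4),P.max(0).round(4),np.percentile(P[:,2],[50,80,95]).round(4))
O=np.array([.5289,.1636]); ex=np.array([.033,.9995]); ey=np.array([-.9995,.033])
for n in['top','scene']:
    W=np.load(f'pics/W{n}.npy'); G=np.stack([(W[...,:2]-O)@ex,(W[...,:2]-O)@ey,W[...,2]],-1)
    top=(G[...,2]>.031)&(G[...,2]<.039)&(abs(G[...,0])<.11)&(G[...,1]>-.04)&(G[...,1]<.068)
    for x0 in np.arange(-.09,.09,.02):
        s=top&(abs(G[...,0]-x0)<.01); y=np.sort(G[s][:,1]); 
        if len(y)<3: continue
        gap=np.argmax(np.diff(y)); print(n,round(x0,3),(1000*np.array([y[0],y[gap],y[gap+1],y[-1]])).round(1))
E
```

```text
[ 0.50497551 -0.15270169] [ -60.5 -128.1  172.   117.2   49.8  -12.7] [0.0136 0.015  0.015  0.0144 0.0156 0.0143]
vertex yaw mod60 -7.1022257263128905 flat normals = +30
top 44 [0.5203 0.1367 0.0359] [0.5524 0.1452 0.0432] [0.0391 0.0411 0.0421]
scene 53 [0.5028 0.1389 0.022 ] [0.5526 0.1498 0.0409] [0.0385 0.0394 0.0402]
top -0.09 [-19.9  -6.1  -3.8  -0.8]
top -0.07 [-19.9  -6.1  -3.7  -0.8]
top -0.05 [-19.7  -0.7  28.2  30.9]
top -0.03 [-24.5   7.2  22.9  44. ]
top -0.01 [-21.6   4.8  20.5  38.9]
top 0.01 [-19.4  -0.8  15.3  33.8]
top 0.03 [-19.2  -3.   12.5  31.3]
top 0.05 [-19.3  -3.    7.3  26. ]
top 0.07 [-19.2  -2.7   4.8  23.5]
scene -0.09 [-21.9  -5.5  -3.4   0.4]
scene -0.07 [-21.7  -0.5   2.    2. ]
scene -0.05 [-21.6  -9.   -8.   -0.8]
scene -0.03 [-25.    8.5  24.   43.4]
scene -0.01 [-25.   10.   17.9  38.4]
scene 0.01 [-22.2  -0.5  14.3  37. ]
scene 0.03 [-22.7   1.2  12.   32.5]
scene 0.05 [-21.9  -0.3   6.8  29.8]
scene 0.07 [-22.2   0.3   4.3  25.8]
```

step_arm(increments=[[[3,-2,0],[0,0,1.2]],[[3,-2,0],[0,0,1.2]],[[3,-2,0],[0,0,1.2]],[[3,-2,0],[0,0,1.2]],[[3,-2,0],[0,0,1.2]],[[3,-2,0],[0,0,1.2]],[[3,-2,0],[0,0,1.2]],[[3,-2,0],[0,0,1.2]],[[3,-2,0],[0,0,1.2]],[[3,-2,0],[0,0,1.2]]], fingers=1)

```text
clock: 1.1
tool_pos: [0.5033, 0.3901, 0.2383]
eef_rot: [0.06, 0.998, -0.0, -0.0]
contact_force: [0.4, 0.5, -0.6]
opening: 0.999
finger_force: 0.0
```

step_arm(increments=[[[0,-4,0],[0,0,0]],[[0,-4,0],[0,0,0]],[[0,-4,0],[0,0,0]],[[0,-4,0],[0,0,0]],[[0,-4,0],[0,0,0]],[[0,-4,0],[0,0,0]],[[0,-4,0],[0,0,0]],[[0,-4,0],[0,0,0]],[[0,-4,0],[0,0,0]],[[0,-4,0],[0,0,0]]])

```text
clock: 2.1
tool_pos: [0.502, -0.0103, 0.2386]
eef_rot: [0.06, 0.998, -0.0, -0.0]
contact_force: [-0.2, 0.5, 0.6]
opening: 1.001
finger_force: 0.0
```

Tracking is good. Next I move over the bolt, to (0.507, -0.1545), and lower to z = 0.10.

step_arm(increments=[[[0.1,-3,-1],[0,0,0]],[[0.1,-3,-1],[0,0,0]],[[0.1,-3,-1],[0,0,0]],[[0.1,-3,-1],[0,0,0]],[[0,-2.4,-1],[0,0,0]],[[0,0,-2],[0,0,0]],[[0,0,-2],[0,0,0]],[[0,0,-2],[0,0,0]],[[0,0,-2],[0,0,0]],[[0,0,0],[0,0,0]]])

```text
clock: 3.1
tool_pos: [0.5045, -0.1523, 0.1065]
eef_rot: [0.06, 0.998, 0.0, -0.003]
contact_force: [-0.6, -0.0, -0.5]
opening: 0.996
finger_force: 0.0
```

```bash
python3 - <<'E'
from h import *
p,d=snap('scene','s1'); t,_=snap('top','t1')
s=r.get_state(); print(s['tool_pos'],s['eef_rot'],s['contact_force'])
a=cv2.resize(cv2.imread('pics/s1.png')[110:230,140:270],(520,480),interpolation=cv2.INTER_CUBIC)
b=cv2.resize(cv2.imread('pics/t1.png')[180:250,275:345],(280,280),interpolation=cv2.INTER_CUBIC)
o=np.zeros((480,800,3),np.uint8);o[:,:520]=a;o[:280,520:]=b;cv2.imwrite('pics/v1.png',o)
E
```

```text
[ 0.50624927 -0.15254723  0.10874141] [ 6.00537064e-02  9.98195060e-01  8.46985599e-05 -4.08878079e-04] [0.182247   0.79610108 0.78457146]
```

View pics/v1.png

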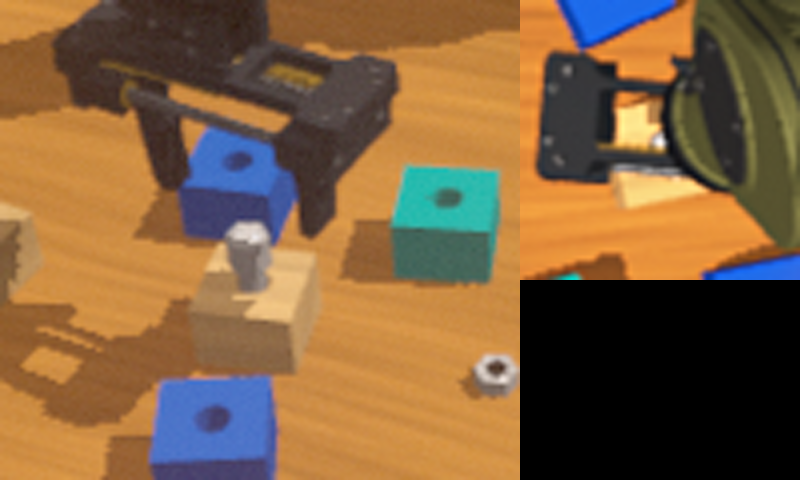

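The gripper straddles the bolt head, at (248,240) in the crop, with open space on both sides. I lower by about 56 mm and close.

step_arm(increments=[[[0,-0.2,-1.1],[0,0,0]],[[0,0,-1.1],[0,0,0]],[[0,0,-1.1],[0,0,0]],[[0,0,-1],[0,0,0]],[[0,0,-0.7],[0,0,0]],[[0,0,-0.5],[0,0,0]],[[0,0,0],[0,0,0]],[[0,0,0],[0,0,0]],[[0,0,0],[0,0,0]],[[0,0,0],[0,0,0]]])

```text
clock: 4.2
tool_pos: [0.5066, -0.1547, 0.0541]
eef_rot: [0.06, 0.998, 0.0, 0.0]
contact_force: [-1.2, -0.7, -0.3]
opening: 1.002
finger_force: 0.0
```

step_arm(increments=[[[0,0,0],[0,0,0]],[[0,0,0],[0,0,0]],[[0,0,0],[0,0,0]],[[0,0,0],[0,0,0]],[[0,0,0],[0,0,0]],[[0,0,0],[0,0,0]],[[0,0,0],[0,0,0]],[[0,0,0],[0,0,0]],[[0,0,0],[0,0,0]],[[0,0,0],[0,0,0]]], fingers=0, grip_force=25)

```text
clock: 5.2
tool_pos: [0.5064, -0.1546, 0.0537]
eef_rot: [0.06, 0.998, 0.0, -0.0]
contact_force: [-0.5, 1.4, 0.3]
opening: 0.273
finger_force: 25.0
```

Opening 24 mm: a flat grip. I raise the grip force, lift, and carry the bolt over to the gauge.

step_arm(increments=[[[0,0,0],[0,0,0]],[[0,0,0],[0,0,0]],[[0,0,0.5],[0,0,0]],[[0,0,1],[0,0,0]],[[0,0,1],[0,0,0]],[[0,0,1.5],[0,0,0]],[[0,0,1.5],[0,0,0]],[[0,0,1],[0,0,0]],[[0,0,0.5],[0,0,0]],[[0,0,0],[0,0,0]]], grip_force=50)

```text
clock: 6.2
tool_pos: [0.5068, -0.1548, 0.1245]
eef_rot: [0.06, 0.998, -0.0, 0.001]
contact_force: [0.3, -0.3, -0.9]
opening: 0.265
finger_force: 50.0
```

step_arm(increments=[[[0.1,2,0],[0,0,0]],[[0.1,3,0],[0,0,0]],[[0.1,3,0],[0,0,0]],[[0.1,3,0],[0,0,0]],[[0.1,3,0],[0,0,0]],[[0.1,3,0],[0,0,0]],[[0.1,3,0],[0,0,0]],[[0.1,2.4,0],[0,0,0]],[[0,1,0],[0,0,0]],[[0,0,0],[0,0,0]]])

```text
clock: 7.2
tool_pos: [0.514, 0.0808, 0.1234]
eef_rot: [0.059, 0.998, 0.0, -0.0]
contact_force: [-0.3, -0.3, -1.2]
opening: 0.265
finger_force: 50.0
```

step_arm(increments=[[[0,0,0],[0,0,0]],[[0,0,0],[0,0,0]],[[0,0,0],[0,0,0]],[[0,0,0],[0,0,0]],[[0,0,-0.5],[0,0,0]],[[0,0,-1],[0,0,0]],[[0,0,-1],[0,0,0]],[[0,0,-1],[0,0,0]],[[0,0,-1],[0,0,0]],[[0,0,-0.5],[0,0,0]]])

```text
clock: 8.2
tool_pos: [0.5137, 0.0793, 0.0723]
eef_rot: [0.06, 0.998, -0.0, -0.001]
contact_force: [-0.7, 0.1, -0.2]
opening: 0.267
finger_force: 50.0
```

```bash
python3 - <<'E'
from h import *
s=r.get_state(); print({k:np.round(s[k],4) for k in ['tool_pos','eef_rot','contact_force','moment','opening']})
p,d=snap('scene','s2'); t,_=snap('top','t2')
a=cv2.resize(cv2.imread('pics/s2.png')[140:260,230:390],(800,600),interpolation=cv2.INTER_CUBIC)
cv2.imwrite('pics/v2.png',a)
E
```

```text
{'tool_pos': array([0.5137, 0.0793, 0.0723]), 'eef_rot': array([ 6.000e-02,  9.982e-01, -2.000e-04, -9.000e-04]), 'contact_force': array([-0.7124,  0.1306, -0.2014]), 'moment': array([ 0.0311, -0.0554, -0.0388]), 'opening': np.float64(0.2667)}
```

View pics/v2.png

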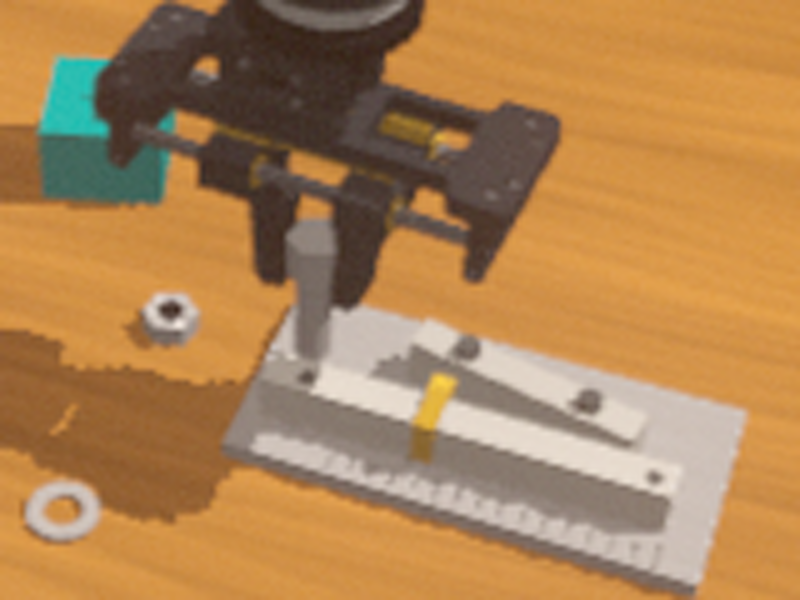

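The bolt is upright between the fingers, at (312,290), and above the plate just behind the fence. I lower until the foot is about 2.5 mm above the plate, then ease toward the fence.

step_arm(increments=[[[0,0,-0.4],[0,0,0]],[[0,0,-0.4],[0,0,0]],[[0,0,-0.4],[0,0,0]],[[0,0,-0.4],[0,0,0]],[[0.05,0,0],[0,0,0]],[[0.05,0,0],[0,0,0]],[[0.05,0,0],[0,0,0]],[[0.05,0,0],[0,0,0]],[[0.05,0,0],[0,0,0]],[[0,0,0],[0,0,0]]])

```text
clock: 9.3
tool_pos: [0.5171, 0.0794, 0.0578]
eef_rot: [0.06, 0.998, 0.0, 0.0]
contact_force: [0.6, -0.3, -1.5]
opening: 0.264
finger_force: 50.0
```

step_arm(increments=[[[0.01,0,0],[0,0,0]],[[0.01,0,0],[0,0,0]],[[0.01,0,0],[0,0,0]],[[0.01,0,0],[0,0,0]],[[0.01,0,0],[0,0,0]],[[0.01,0,0],[0,0,0]],[[0.01,0,0],[0,0,0]],[[0,0,0],[0,0,0]],[[0,0,0],[0,0,0]],[[0,0,0],[0,0,0]]])

```text
clock: 10.3
tool_pos: [0.5174, 0.0793, 0.0577]
eef_rot: [0.06, 0.998, -0.0, -0.0]
contact_force: [-1.6, 0.3, -0.5]
opening: 0.263
finger_force: 50.0
```

step_arm(increments=[[[0.01,0,0],[0,0,0]],[[0.01,0,0],[0,0,0]],[[0.01,0,0],[0,0,0]],[[0.01,0,0],[0,0,0]],[[0.01,0,0],[0,0,0]],[[0.01,0,0],[0,0,0]],[[0.01,0,0],[0,0,0]],[[0,0,0],[0,0,0]],[[0,0,0],[0,0,0]],[[0,0,0],[0,0,0]]])

```text
clock: 11.3
tool_pos: [0.518, 0.0793, 0.0577]
eef_rot: [0.06, 0.998, -0.0, -0.0]
contact_force: [-3.4, 0.3, 0.4]
opening: 0.267
finger_force: 50.0
```

Fence contact (-3.4 N). I back off 0.5 mm and slide along the gauge.

step_arm(increments=[[[-0.05,0,-0.1],[0,0,0]],[[0.016,0.5,0],[0,0,0]],[[0.016,0.5,0],[0,0,0]],[[0.016,0.5,0],[0,0,0]],[[0.016,0.5,0],[0,0,0]],[[0.016,0.5,0],[0,0,0]],[[0.016,0.5,0],[0,0,0]],[[0.016,0.5,0],[0,0,0]],[[0.016,0.5,0],[0,0,0]],[[0,0,0],[0,0,0]]])

```text
clock: 12.3
tool_pos: [0.5193, 0.121, 0.0568]
eef_rot: [0.059, 0.998, 0.001, 0.0]
contact_force: [-2.2, 1.7, -1.1]
opening: 0.268
finger_force: 50.0
```

step_arm(increments=[[[0.01,0.3,0],[0,0,0]],[[0.01,0.3,0],[0,0,0]],[[0.01,0.3,0],[0,0,0]],[[0.01,0.3,0],[0,0,0]],[[0.01,0.3,0],[0,0,0]],[[0.01,0.3,0],[0,0,0]],[[0.01,0.3,0],[0,0,0]],[[0.01,0.3,0],[0,0,0]],[[0,0,0],[0,0,0]],[[0,0,0],[0,0,0]]])

```text
clock: 13.3
tool_pos: [0.52, 0.1442, 0.0568]
eef_rot: [0.06, 0.998, 0.001, 0.0]
contact_force: [-2.0, -0.2, -1.8]
opening: 0.269
finger_force: 50.0
```

step_arm(increments=[[[-0.02,0.2,0],[0,0,0]],[[0.006,0.3,0],[0,0,0]],[[0.01,0.3,0],[0,0,0]],[[0.01,0.3,0],[0,0,0]],[[0.01,0.3,0],[0,0,0]],[[0.006,0.2,0],[0,0,0]],[[0.006,0.2,0],[0,0,0]],[[0,0,0],[0,0,0]],[[0,0,0],[0,0,0]],[[0,0,0],[0,0,0]]])

```text
clock: 14.3
tool_pos: [0.5203, 0.1618, 0.0568]
eef_rot: [0.06, 0.998, 0.0, 0.0]
contact_force: [-0.1, -0.2, -1.3]
opening: 0.263
finger_force: 50.0
```

```bash
python3 - <<'E'
from h import *
p,d=snap('scene','s3'); snap('top','t3')
F=[]
for i in range(3):
    s=r.get_state(); F.append(np.r_[s['contact_force'],s['moment'],s['tool_pos']*100]); snap('scene','tmp')
print(np.mean(F,0).round(3))
a=cv2.resize(cv2.imread('pics/s3.png')[160:250,260:380],(800,600),interpolation=cv2.INTER_CUBIC)
cv2.imwrite('pics/v3.png',a)
E
```

```text
[ 1.0600e-01  1.9700e-01 -1.1010e+00  2.9000e-02  4.8000e-02 -4.0000e-03
  5.2028e+01  1.6158e+01  5.6820e+00]
```

View pics/v3.png

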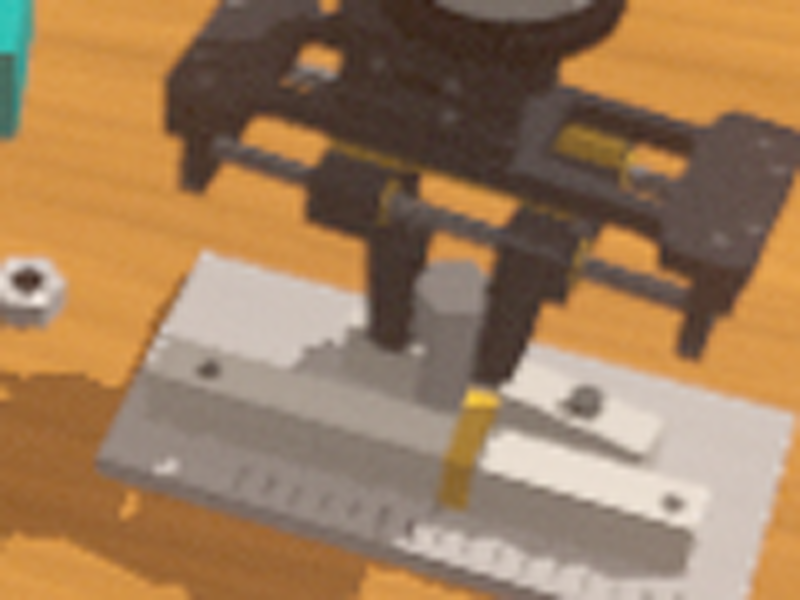

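The shank is in the slot pushing the cursor, at (480,400). The jaw is not yet touching.

step_arm(increments=[[[0.004,0.1,0],[0,0,0]],[[0.004,0.1,0],[0,0,0]],[[0.004,0.1,0],[0,0,0]],[[0.004,0.1,0],[0,0,0]],[[0.004,0.1,0],[0,0,0]],[[0.004,0.1,0],[0,0,0]],[[0.004,0.1,0],[0,0,0]],[[0,0,0],[0,0,0]],[[0,0,0],[0,0,0]],[[0,0,0],[0,0,0]]])

```text
clock: 15.55
tool_pos: [0.5205, 0.1686, 0.0568]
eef_rot: [0.06, 0.998, 0.0, 0.0]
contact_force: [-0.3, -0.7, -0.3]
opening: 0.267
finger_force: 50.0
```

step_arm(increments=[[[0.002,0.05,0],[0,0,0]],[[0.002,0.05,0],[0,0,0]],[[0.002,0.05,0],[0,0,0]],[[0.002,0.05,0],[0,0,0]],[[0.002,0.05,0],[0,0,0]],[[0.002,0.05,0],[0,0,0]],[[0.002,0.05,0],[0,0,0]],[[0,0,0],[0,0,0]],[[0,0,0],[0,0,0]],[[0,0,0],[0,0,0]]])

```text
clock: 16.55
tool_pos: [0.5206, 0.172, 0.0567]
eef_rot: [0.06, 0.998, 0.0, 0.0]
contact_force: [1.1, -1.4, -0.6]
opening: 0.263
finger_force: 50.0
```

step_arm(increments=[[[0.002,0.04,0],[0,0,0]],[[0.002,0.04,0],[0,0,0]],[[0.002,0.04,0],[0,0,0]],[[0.002,0.04,0],[0,0,0]],[[0.002,0.04,0],[0,0,0]],[[0.002,0.04,0],[0,0,0]],[[0.002,0.04,0],[0,0,0]],[[0,0,0],[0,0,0]],[[0,0,0],[0,0,0]],[[0,0,0],[0,0,0]]])

```text
clock: 17.55
tool_pos: [0.5207, 0.174, 0.0567]
eef_rot: [0.06, 0.998, -0.0, -0.0]
contact_force: [-0.7, -3.8, 0.3]
opening: 0.265
finger_force: 50.0
```

step_arm(increments=[[[0.002,0.04,0],[0,0,0]],[[0.002,0.04,0],[0,0,0]],[[0.002,0.04,0],[0,0,0]],[[0.002,0.04,0],[0,0,0]],[[0.002,0.04,0],[0,0,0]],[[0,0,0],[0,0,0]],[[0,0,0],[0,0,0]],[[0,0,0],[0,0,0]],[[0,0,0],[0,0,0]],[[0,0,0],[0,0,0]]])

```text
clock: 18.55
tool_pos: [0.5207, 0.1746, 0.0567]
eef_rot: [0.061, 0.998, -0.001, -0.0]
contact_force: [0.9, -6.8, 0.8]
opening: 0.262
finger_force: 50.0
```

step_arm(increments=[[[0,0.04,0],[0,0,0]],[[0,0.04,0],[0,0,0]],[[0,0.04,0],[0,0,0]],[[0,0.04,0],[0,0,0]],[[0,0.04,0],[0,0,0]],[[0,0,0],[0,0,0]],[[0,0,0],[0,0,0]],[[0,0,0],[0,0,0]],[[0,0,0],[0,0,0]],[[0,0,0],[0,0,0]]])

```text
clock: 19.55
tool_pos: [0.5207, 0.175, 0.0566]
eef_rot: [0.061, 0.998, -0.003, -0.0]
contact_force: [0.7, -8.3, 1.1]
opening: 0.265
finger_force: 50.0
```

```bash
python3 - <<'E'
from h import *
F=[]
for i in range(4):
    s=r.get_state(); F.append(np.r_[s['contact_force'],s['moment'],s['tool_pos']*100,s['eef_rot']]); snap('scene','s4')
print(np.mean(F,0).round(4))
E
```

```text
[ 1.43090e+00 -9.36460e+00  7.78100e-01 -2.21740e+00 -2.23900e-01
  3.30000e-02  5.20728e+01  1.75003e+01  5.66500e+00  6.14000e-02
  9.98100e-01 -2.50000e-03 -5.00000e-04]
```

step_arm(increments=[[[0,0.03,0],[0,0,0]],[[0,0.03,0],[0,0,0]],[[0,0,0],[0,0,0]],[[0,0,0],[0,0,0]],[[0,0,0],[0,0,0]],[[0,0,0],[0,0,0]],[[0,0,0],[0,0,0]],[[0,0,0],[0,0,0]],[[0,0,0],[0,0,0]],[[0,0,0],[0,0,0]]])

```text
clock: 20.75
tool_pos: [0.5207, 0.1751, 0.0567]
eef_rot: [0.062, 0.998, -0.003, -0.001]
contact_force: [1.4, -9.1, 2.5]
opening: 0.264
finger_force: 50.0
```

```bash
python3 - <<'E'
from h import *
F=[]
for i in range(3):
    s=r.get_state(); F.append(np.r_[s['contact_force'],s['moment'],s['tool_pos']*100]); snap('scene','s4')
print(np.mean(F,0).round(4))
p=cv2.imread('pics/s4.png').astype(int); W=world('scene',np.load('pics/s4.npy'))
m=(p[...,2]>120)&(p[...,0]<90)&(p[...,1]>90)&(abs(W[...,0]-.535)<.03)&(abs(W[...,1]-.19)<.06)&(W[...,2]>.036)&(W[...,2]<.046)
P=W[m];print(len(P),P.min(0),P.max(0))
a=cv2.resize(cv2.imread('pics/s4.png')[160:250,260:380],(800,600),interpolation=cv2.INTER_CUBIC)
cv2.imwrite('pics/v4.png',a)
E
```

```text
[ 1.5446 -9.2748  2.0841 -2.4227 -0.3024  0.0552 52.0731 17.5126  5.6645]
50 [0.52138596 0.18420511 0.03603002] [0.55535036 0.1938527  0.04089042]
```

View pics/v4.png

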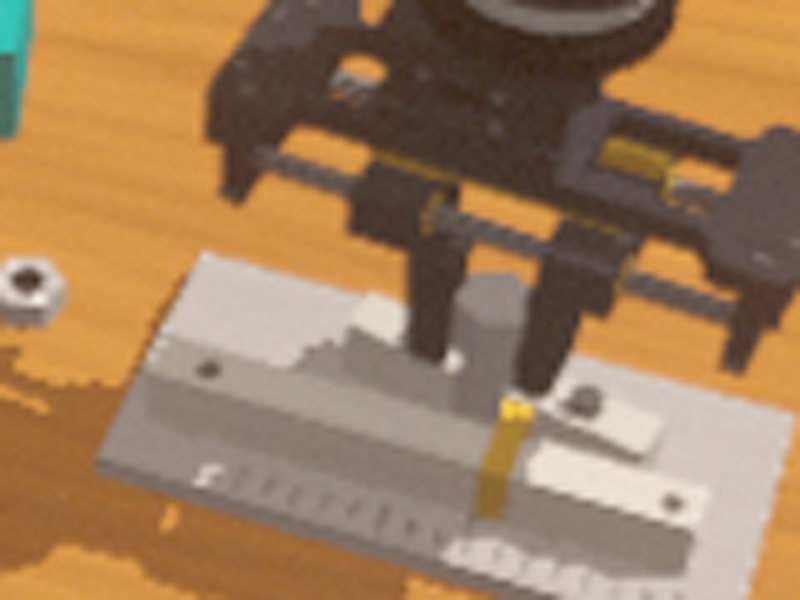

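The bolt is wedged at about 9.4 N and the cursor face is at y=0.184, against the shank. I draw it back.

step_arm(increments=[[[0,-0.2,0],[0,0,0]],[[0,-0.2,0],[0,0,0]],[[-0.006,-0.2,0],[0,0,0]],[[-0.006,-0.2,0],[0,0,0]],[[-0.006,-0.2,0],[0,0,0]],[[-0.01,-0.3,0],[0,0,0]],[[-0.01,-0.3,0],[0,0,0]],[[-0.01,-0.3,0],[0,0,0]],[[-0.01,-0.3,0],[0,0,0]],[[0,0,0],[0,0,0]]])

```text
clock: 21.9
tool_pos: [0.5201, 0.1563, 0.0567]
eef_rot: [0.061, 0.998, -0.0, -0.0]
contact_force: [0.0, -0.4, -1.3]
opening: 0.268
finger_force: 50.0
```

step_arm(increments=[[[-0.03,-0.6,0],[0,0,0]],[[-0.03,-0.8,0],[0,0,0]],[[-0.03,-0.9,0],[0,0,0]],[[-0.03,-0.9,0],[0,0,0]],[[-0.03,-0.9,0],[0,0,0]],[[-0.03,-0.9,0],[0,0,0]],[[-0.03,-0.9,0],[0,0,0]],[[-0.03,-0.9,0],[0,0,0]],[[-0.03,-0.9,0],[0,0,0]],[[0,0,0],[0,0,0]]])

```text
clock: 22.9
tool_pos: [0.5173, 0.078, 0.0567]
eef_rot: [0.061, 0.998, -0.001, -0.0]
contact_force: [-1.2, -0.2, -1.1]
opening: 0.269
finger_force: 50.0
```

step_arm(increments=[[[0,0,0.5],[0,0,0]],[[0,0,1],[0,0,0]],[[0,0,1.5],[0,0,0]],[[0,0,1.5],[0,0,0]],[[0,0,1.5],[0,0,0]],[[0,0,0.8],[0,0,0]],[[0,0,0],[0,0,0]],[[0,0,0],[0,0,0]],[[0,0,0],[0,0,0]],[[0,0,0],[0,0,0]]])

```text
clock: 23.9
tool_pos: [0.5171, 0.0802, 0.1241]
eef_rot: [0.06, 0.998, -0.0, -0.001]
contact_force: [0.6, -1.1, -1.8]
opening: 0.267
finger_force: 50.0
```

```bash
python3 - <<'E'
from h import *
s=r.get_state(); print(s['tool_pos'],s['eef_rot'],s['contact_force'])
snap('scene','s5')
p=cv2.imread('pics/s5.png').astype(int); W=world('scene',np.load('pics/s5.npy'))
m=(p[...,2]>120)&(p[...,0]<90)&(p[...,1]>90)&(abs(W[...,0]-.535)<.03)&(abs(W[...,1]-.19)<.06)&(W[...,2]>.036)&(W[...,2]<.046)
P=W[m];print(len(P),P.min(0),P.max(0))
a=cv2.resize(cv2.imread('pics/s5.png')[120:250,180:380],(800,520),interpolation=cv2.INTER_CUBIC)
cv2.imwrite('pics/v5.png',a)
E
```

```text
[0.51712634 0.08021121 0.12414109] [ 6.00777070e-02  9.98193515e-01 -1.36199670e-04 -5.97502675e-04] [ 0.62055619 -1.06839949 -1.75617185]
45 [0.52018946 0.18454051 0.03643064] [0.55510648 0.19378853 0.04051203]
```

View pics/v5.png

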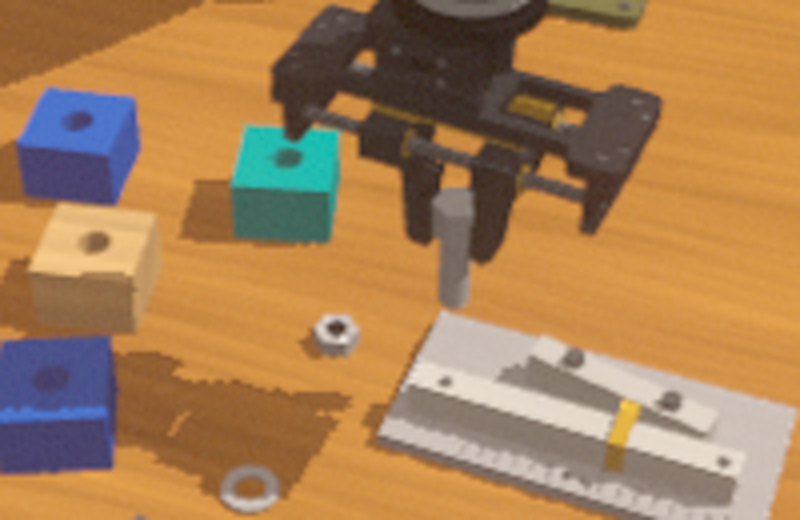

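The cursor stays at 0.1845 and the bolt hangs straight in the grip. I return to the pick pose above the block, at (0.5066, -0.1547).

step_arm(increments=[[[-0.1,-2,0],[0,0,0]],[[-0.1,-3,0],[0,0,0]],[[-0.1,-3,0],[0,0,0]],[[-0.1,-3,0],[0,0,0]],[[-0.1,-3,0],[0,0,0]],[[-0.1,-3,0],[0,0,0]],[[-0.1,-3,0],[0,0,0]],[[-0.1,-2,0],[0,0,0]],[[-0.1,-1,0],[0,0,0]],[[-0.1,-0.4,0],[0,0,0]]])

```text
clock: 24.95
tool_pos: [0.5072, -0.1546, 0.1244]
eef_rot: [0.061, 0.998, 0.0, -0.0]
contact_force: [1.0, 0.9, -1.2]
opening: 0.264
finger_force: 50.0
```

step_arm(increments=[[[0,0,0],[0,0,0]],[[0,0,0],[0,0,0]],[[0,0,0],[0,0,0]],[[0,0,0],[0,0,0]],[[0,0,0],[0,0,0]],[[0,0,-0.5],[0,0,0]],[[0,0,-0.7],[0,0,0]],[[0,0,-0.7],[0,0,0]],[[0,0,-0.5],[0,0,0]],[[0,0,0],[0,0,0]]])

```text
clock: 25.95
tool_pos: [0.5069, -0.1536, 0.0997]
eef_rot: [0.06, 0.998, 0.0, -0.001]
contact_force: [0.7, -0.3, -0.9]
opening: 0.262
finger_force: 50.0
```

```bash
python3 - <<'E'
from h import *
T=[]
for i in range(3):
    s=r.get_state(); T.append(np.r_[s['tool_pos'],s['eef_rot']]); snap('scene','s6')
print(np.mean(T,0).round(4),s['contact_force'])
print('hole scene',atz('scene',180+95.5/4-.5,120+242.5/4-.5,.045))
E
```

```text
[ 5.072e-01 -1.537e-01  1.001e-01  6.010e-02  9.982e-01  1.000e-04
 -6.000e-04] [-0.64855216  0.69422015 -1.10308364]
hole scene [ 0.50593446 -0.15116152  0.045     ]
```

step_arm(increments=[[[-0.05,-0.1,0],[0,0,0]],[[0,0,0],[0,0,0]],[[0,0,-0.2],[0,0,0]],[[0,0,-0.2],[0,0,0]],[[0,0,-0.2],[0,0,0]],[[0,0,-0.2],[0,0,0]],[[0,0,-0.2],[0,0,0]],[[0,0,-0.2],[0,0,0]],[[0,0,-0.2],[0,0,0]],[[0,0,-0.1],[0,0,0]]])

```text
clock: 27.1
tool_pos: [0.507, -0.1547, 0.0855]
eef_rot: [0.06, 0.998, 0.0, -0.0]
contact_force: [0.4, 0.5, -0.4]
opening: 0.265
finger_force: 50.0
```

step_arm(increments=[[[0,0,-0.3],[0,0,0]],[[0,0,-0.3],[0,0,0]],[[0,0,-0.3],[0,0,0]],[[0,0,-0.3],[0,0,0]],[[0,0,-0.3],[0,0,0]],[[0,0,-0.3],[0,0,0]],[[0,0,-0.3],[0,0,0]],[[0,0,-0.3],[0,0,0]],[[0,0,0],[0,0,0]],[[0,0,0],[0,0,0]]])

```text
clock: 28.1
tool_pos: [0.507, -0.1548, 0.0617]
eef_rot: [0.06, 0.998, 0.0, -0.0]
contact_force: [-0.5, 0.1, -1.7]
opening: 0.265
finger_force: 50.0
```

The bolt is in the hole without contact. 7.5 mm more, then I check seating.

step_arm(increments=[[[0,0,-0.2],[0,0,0]],[[0,0,-0.2],[0,0,0]],[[0,0,-0.15],[0,0,0]],[[0,0,-0.1],[0,0,0]],[[0,0,-0.1],[0,0,0]],[[0,0,-0.05],[0,0,0]],[[0,0,0],[0,0,0]],[[0,0,0],[0,0,0]],[[0,0,0],[0,0,0]],[[0,0,0],[0,0,0]]])

```text
clock: 29.1
tool_pos: [0.507, -0.1548, 0.0537]
eef_rot: [0.06, 0.998, 0.0, 0.0]
contact_force: [-0.0, -0.6, -1.5]
opening: 0.264
finger_force: 50.0
```

step_arm(increments=[[[0,0,0],[0,0,0]],[[0,0,0],[0,0,0]],[[0,0,0],[0,0,0]],[[0,0,0],[0,0,0]],[[0,0,0],[0,0,0]],[[0,0,0],[0,0,0]],[[0,0,0],[0,0,0]],[[0,0,0],[0,0,0]],[[0,0,0],[0,0,0]],[[0,0,0],[0,0,0]]], fingers=0.6)

```text
clock: 30.1
tool_pos: [0.507, -0.1548, 0.0537]
eef_rot: [0.06, 0.998, 0.0, -0.0]
contact_force: [0.7, -0.1, 0.2]
opening: 0.601
finger_force: 0.0
```

step_arm(increments=[[[0,0,0.5],[0,0,0]],[[0,0,1],[0,0,0]],[[0,0,2],[0,0,0]],[[0,0,2],[0,0,0]],[[0,0,2],[0,0,0]],[[0,0,2],[0,0,0]],[[0,0,2],[0,0,0]],[[0,0,2],[0,0,0]],[[0,0,0],[0,0,0]],[[0,0,0],[0,0,0]]])

```text
clock: 31.1
tool_pos: [0.507, -0.1549, 0.1892]
eef_rot: [0.06, 0.998, -0.0, 0.0]
contact_force: [0.5, -0.0, -1.0]
opening: 0.599
finger_force: 0.0
```

```bash
python3 - <<'E'
from h import *
s=r.get_state(); print(s['clock'],s['tool_pos'],s['contact_force'],s['opening'])
snap('scene','s7')
a=cv2.resize(cv2.imread('pics/s7.png')[110:290,80:400],(800,450),interpolation=cv2.INTER_CUBIC)
cv2.imwrite('pics/v7.png',a)
E
```

```text
31.1 [ 0.50699247 -0.15488514  0.18918223] [ 0.5204434  -0.03662705 -1.02958807] 0.599494389282484
```

View pics/v7.png

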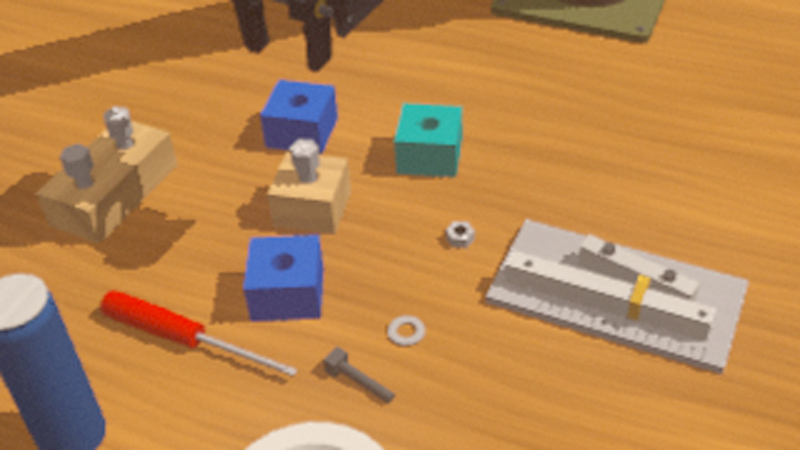

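The bolt stands in its block at (305,160), the cursor is left advanced at (640,292), and nothing else has been disturbed. I'm handing it in.

```bash
python3 -c "
from plant import r
print(r.finish_job())"
```

```text
the job is handed in; nothing more can be done
None
```

The bolt was gauged with about a 9.4 N push, its shank left the cursor at the stopping point (leading face at world y about 0.184 m), the bolt stands in its block again, nothing else was seen to move, and the job was handed in at about 31 s (no verdict was returned).

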